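# Put the slicer's blade plates away in their clip rack and lock it

## Task

Put the vegetable slicer's loose blade plates away in their dark grey rack, each in a bay of its own: first break the stuck lock knob loose and turn it counter-clockwise until the red bar has sunk out of the way, then slide every plate, front edge first, along its bay under the sprung clip until it is fully home against the back stop. When all of them are in, turn the knob back clockwise so that the red bar stands up behind them and locks them in, and leave the other things on the worktop where they are.

Things in the scene. Friction and masses are not known exactly. Their poses are not given: they have to be found in the camera images.
- knob (a joint): the knob of the rack's lock, rad: 0 at the clockwise stop, where it starts; grows as it is turned counter-clockwise seen from above, to a stop at 2.7. Dried juice holds it at 0: the first 0.2 rad need a firm twist of about 0.3 N m, from about 0.35 rad on it turns freely and stays where it is left (on the way back it stiffens again below 0.35)
- knob_grip (a point): point on the knob's upright axis at the height to grip. The knob is a black upright bar, 46 mm long (this point's x), 14 mm thick (y), 30 mm tall, from 21 mm below to 9 mm above this point, on a black disc of 50 mm diameter, at the left end of the rack. The point turns with it (at joint value 0 its axes are parallel to the bays')
- lock_bar (a joint): the red bar across the front of the three bays, m it has sunk: 0 when it stands 8 mm above the deck (locked), 8 mm or more when it lies below the deck (open). Geared to the knob: it sinks 3.6 mm per rad, so it is out of the way above 2.25 rad of the knob
- bay1 (a point): left bay: the point where a plate's grip point comes to lie when that plate is fully home, 26 mm above the deck (the deck is 19 mm above the worktop). Axes of all bays: x the way plates slide in, y to the left, z up. Bays are alike, 66 mm apart, on the dark grey rack fixed to the worktop
- clip1 (a joint): sprung steel clip of the left bay, 38 mm wide, rad: 0 when down, about 0.07 with a plate under it; hinged at the back. A plate's edge pushed in at deck height lifts it by its sloping mouth (it bears with about 3 N; the push takes 3 to 10 N)
- bay2 (a point): middle bay: the point where a plate's grip point comes to lie when that plate is fully home, 26 mm above the deck (the deck is 19 mm above the worktop). As for every bay: the deck begins 40 mm before (-x of) this point, the 6 mm wide red lock bar crosses 26 mm before it, and 6 mm high guide ribs with round noses, which leave 57 mm for a 52 mm wide plate, begin 14 mm before it
- clip2 (a joint): sprung steel clip of the middle bay, 38 mm wide, rad: 0 when down, about 0.07 with a plate under it; hinged at the back. A plate's edge pushed in at deck height lifts it by its sloping mouth (it bears with about 3 N; the push takes 3 to 10 N)
- bay3 (a point): right bay: the point where a plate's grip point comes to lie when that plate is fully home, 26 mm above the deck (the deck is 19 mm above the worktop). As for every bay: the clip's turned-up mouth begins 27 mm past this point, 9 mm above the deck, and slopes at 25 degrees down to 1 mm above the deck 44 mm past it; the back stop stands 76 mm past it
- clip3 (a joint): sprung steel clip of the right bay, 38 mm wide, rad: 0 when down, about 0.07 with a plate under it; hinged at the back. A plate's edge pushed in at deck height lifts it by its sloping mouth (it bears with about 3 N; the push takes 3 to 10 N)
- plate_holes_grip (a point): blade plate, green, with rows of round holes: 96 mm long (x), 52 wide (y), 4 thick, with an upright grip of that colour near its rear end, 32 mm long (along x), 12 mm thick (along y), its top 40 mm above the plate's underside. This point is in the grip, 26 mm above the underside, 20 mm from the rear edge; x points to the front edge, which goes in first. 70 g. May be absent
- plate_comb_grip (a point): blade plate, orange, with a comb of small teeth: 96 mm long (x), 52 wide (y), 4 thick, with an upright grip of that colour near its rear end, 32 mm long (along x), 12 mm thick (along y), its top 40 mm above the plate's underside. This point is in the grip, 26 mm above the underside, 20 mm from the rear edge; x points to the front edge, which goes in first. 70 g. May be absent
- plate_slant_grip (a point): blade plate, blue, with a slanting blade: 96 mm long (x), 52 wide (y), 4 thick, with an upright grip of that colour near its rear end, 32 mm long (along x), 12 mm thick (along y), its top 40 mm above the plate's underside. This point is in the grip, 26 mm above the underside, 20 mm from the rear edge; x points to the front edge, which goes in first. 70 g. May be absent
- garlic: a bulb of garlic, 60 mm, not part of the job; origin under its centre
- lemon: a lemon, 71 mm, not part of the job; origin under its centre
- milk_pitcher: a steel milk pitcher, 105 mm tall, not part of the job; origin under its centre
- steel_tumbler: a steel tumbler, 70 mm across, 87 mm tall, not part of the job; origin under its centre
- honey_jar: a jar of honey, 60 mm across, 90 mm tall, not part of the job; origin under its centre

How it is judged:
On the way, in this order (a step that is already met when the one before it is completed fails the run):
1. the knob is broken loose and turned counter-clockwise until the red bar lies below the deck (value of joint knob above 2.2 rad), for 0.2 s.
2. every plate lies fully home under the clip of a bay while the red bar is still down (((x of plate_holes_grip in the frame of bay1 between -0.006 and 0.005 m and y of plate_holes_grip in the frame of bay1 between -0.006 and 0.006 m and z of plate_holes_grip in the frame of bay1 between -0.004 and 0.004 m and angle between the x axis of plate_holes_grip and the x axis of bay1, either way round below 0.12 rad and angle between plate_holes_grip's own z axis and vertical below 0.08 rad and value of joint clip1 above 0.03 rad) or (x of plate_holes_grip in the frame of bay2 between -0.006 and 0.005 m and y of plate_holes_grip in the frame of bay2 between -0.006 and 0.006 m and z of plate_holes_grip in the frame of bay2 between -0.004 and 0.004 m and angle between the x axis of plate_holes_grip and the x axis of bay2, either way round below 0.12 rad and angle between plate_holes_grip's own z axis and vertical below 0.08 rad and value of joint clip2 above 0.03 rad) or (x of plate_holes_grip in the frame of bay3 between -0.006 and 0.005 m and y of plate_holes_grip in the frame of bay3 between -0.006 and 0.006 m and z of plate_holes_grip in the frame of bay3 between -0.004 and 0.004 m and angle between the x axis of plate_holes_grip and the x axis of bay3, either way round below 0.12 rad and angle between plate_holes_grip's own z axis and vertical below 0.08 rad and value of joint clip3 above 0.03 rad)) and ((x of plate_comb_grip in the frame of bay1 between -0.006 and 0.005 m and y of plate_comb_grip in the frame of bay1 between -0.006 and 0.006 m and z of plate_comb_grip in the frame of bay1 between -0.004 and 0.004 m and angle between the x axis of plate_comb_grip and the x axis of bay1, either way round below 0.12 rad and angle between plate_comb_grip's own z axis and vertical below 0.08 rad and value of joint clip1 above 0.03 rad) or (x of plate_comb_grip in the frame of bay2 between -0.006 and 0.005 m and y of plate_comb_grip in the frame of bay2 between -0.006 and 0.006 m and z of plate_comb_grip in the frame of bay2 between -0.004 and 0.004 m and angle between the x axis of plate_comb_grip and the x axis of bay2, either way round below 0.12 rad and angle between plate_comb_grip's own z axis and vertical below 0.08 rad and value of joint clip2 above 0.03 rad) or (x of plate_comb_grip in the frame of bay3 between -0.006 and 0.005 m and y of plate_comb_grip in the frame of bay3 between -0.006 and 0.006 m and z of plate_comb_grip in the frame of bay3 between -0.004 and 0.004 m and angle between the x axis of plate_comb_grip and the x axis of bay3, either way round below 0.12 rad and angle between plate_comb_grip's own z axis and vertical below 0.08 rad and value of joint clip3 above 0.03 rad)) and ((x of plate_slant_grip in the frame of bay1 between -0.006 and 0.005 m and y of plate_slant_grip in the frame of bay1 between -0.006 and 0.006 m and z of plate_slant_grip in the frame of bay1 between -0.004 and 0.004 m and angle between the x axis of plate_slant_grip and the x axis of bay1, either way round below 0.12 rad and angle between plate_slant_grip's own z axis and vertical below 0.08 rad and value of joint clip1 above 0.03 rad) or (x of plate_slant_grip in the frame of bay2 between -0.006 and 0.005 m and y of plate_slant_grip in the frame of bay2 between -0.006 and 0.006 m and z of plate_slant_grip in the frame of bay2 between -0.004 and 0.004 m and angle between the x axis of plate_slant_grip and the x axis of bay2, either way round below 0.12 rad and angle between plate_slant_grip's own z axis and vertical below 0.08 rad and value of joint clip2 above 0.03 rad) or (x of plate_slant_grip in the frame of bay3 between -0.006 and 0.005 m and y of plate_slant_grip in the frame of bay3 between -0.006 and 0.006 m and z of plate_slant_grip in the frame of bay3 between -0.004 and 0.004 m and angle between the x axis of plate_slant_grip and the x axis of bay3, either way round below 0.12 rad and angle between plate_slant_grip's own z axis and vertical below 0.08 rad and value of joint clip3 above 0.03 rad)) and value of joint knob above 1.9 rad), for 0.2 s.
At the end, for the whole second after the job is handed in: Every plate lies flat, released, under the lifted clip of a bay, its grip point within 6 mm of the bay's point and turned less than 0.12 rad from the bay; the knob is back below 0.55 rad, so that the red bar stands at least 6 mm above the deck behind the plates (((x of plate_holes_grip in the frame of bay1 between -0.006 and 0.005 m and y of plate_holes_grip in the frame of bay1 between -0.006 and 0.006 m and z of plate_holes_grip in the frame of bay1 between -0.004 and 0.004 m and angle between the x axis of plate_holes_grip and the x axis of bay1, either way round below 0.12 rad and angle between plate_holes_grip's own z axis and vertical below 0.08 rad and value of joint clip1 above 0.03 rad) or (x of plate_holes_grip in the frame of bay2 between -0.006 and 0.005 m and y of plate_holes_grip in the frame of bay2 between -0.006 and 0.006 m and z of plate_holes_grip in the frame of bay2 between -0.004 and 0.004 m and angle between the x axis of plate_holes_grip and the x axis of bay2, either way round below 0.12 rad and angle between plate_holes_grip's own z axis and vertical below 0.08 rad and value of joint clip2 above 0.03 rad) or (x of plate_holes_grip in the frame of bay3 between -0.006 and 0.005 m and y of plate_holes_grip in the frame of bay3 between -0.006 and 0.006 m and z of plate_holes_grip in the frame of bay3 between -0.004 and 0.004 m and angle between the x axis of plate_holes_grip and the x axis of bay3, either way round below 0.12 rad and angle between plate_holes_grip's own z axis and vertical below 0.08 rad and value of joint clip3 above 0.03 rad)) and ((x of plate_comb_grip in the frame of bay1 between -0.006 and 0.005 m and y of plate_comb_grip in the frame of bay1 between -0.006 and 0.006 m and z of plate_comb_grip in the frame of bay1 between -0.004 and 0.004 m and angle between the x axis of plate_comb_grip and the x axis of bay1, either way round below 0.12 rad and angle between plate_comb_grip's own z axis and vertical below 0.08 rad and value of joint clip1 above 0.03 rad) or (x of plate_comb_grip in the frame of bay2 between -0.006 and 0.005 m and y of plate_comb_grip in the frame of bay2 between -0.006 and 0.006 m and z of plate_comb_grip in the frame of bay2 between -0.004 and 0.004 m and angle between the x axis of plate_comb_grip and the x axis of bay2, either way round below 0.12 rad and angle between plate_comb_grip's own z axis and vertical below 0.08 rad and value of joint clip2 above 0.03 rad) or (x of plate_comb_grip in the frame of bay3 between -0.006 and 0.005 m and y of plate_comb_grip in the frame of bay3 between -0.006 and 0.006 m and z of plate_comb_grip in the frame of bay3 between -0.004 and 0.004 m and angle between the x axis of plate_comb_grip and the x axis of bay3, either way round below 0.12 rad and angle between plate_comb_grip's own z axis and vertical below 0.08 rad and value of joint clip3 above 0.03 rad)) and ((x of plate_slant_grip in the frame of bay1 between -0.006 and 0.005 m and y of plate_slant_grip in the frame of bay1 between -0.006 and 0.006 m and z of plate_slant_grip in the frame of bay1 between -0.004 and 0.004 m and angle between the x axis of plate_slant_grip and the x axis of bay1, either way round below 0.12 rad and angle between plate_slant_grip's own z axis and vertical below 0.08 rad and value of joint clip1 above 0.03 rad) or (x of plate_slant_grip in the frame of bay2 between -0.006 and 0.005 m and y of plate_slant_grip in the frame of bay2 between -0.006 and 0.006 m and z of plate_slant_grip in the frame of bay2 between -0.004 and 0.004 m and angle between the x axis of plate_slant_grip and the x axis of bay2, either way round below 0.12 rad and angle between plate_slant_grip's own z axis and vertical below 0.08 rad and value of joint clip2 above 0.03 rad) or (x of plate_slant_grip in the frame of bay3 between -0.006 and 0.005 m and y of plate_slant_grip in the frame of bay3 between -0.006 and 0.006 m and z of plate_slant_grip in the frame of bay3 between -0.004 and 0.004 m and angle between the x axis of plate_slant_grip and the x axis of bay3, either way round below 0.12 rad and angle between plate_slant_grip's own z axis and vertical below 0.08 rad and value of joint clip3 above 0.03 rad)) and value of joint knob below 0.55 rad); the robot touches nothing.
It fails at once if the garlic is pushed more than 4 cm from its place (distance of garlic from where it was at the start of the episode above 0.04 m).
It fails at once if the lemon is pushed more than 4 cm from its place (distance of lemon from where it was at the start of the episode above 0.04 m).
It fails at once if the milk pitcher is pushed more than 4 cm from its place (distance of milk_pitcher from where it was at the start of the episode above 0.04 m).
It fails at once if the steel tumbler is pushed more than 4 cm from its place (distance of steel_tumbler from where it was at the start of the episode above 0.04 m).
It fails at once if the honey jar is pushed more than 4 cm from its place (distance of honey_jar from where it was at the start of the episode above 0.04 m).
Of plate_holes, plate_comb, plate_slant only 2 to 3 are there at a start; the rules pass over those that are not, and their reading is None.
At some moment in a run one of plate_holes, plate_comb, plate_slant may be knocked a few centimetres aside while the robot is not near it.
Once in a run the grip may slacken for a moment while it holds something.
It also fails if it takes over 208 s, if anything falls off the work surface, if the arm or the gripper's body presses on something with over 40 N, if the wrist force passes 120 N, or if a joint passes its speed limit or range.

## Robot

A 6-joint arm with a two-finger parallel gripper is mounted at the origin on a cart in front of the work surface, level with it; the furniture and walls round the work are solid. World frame = base frame: x ahead of the robot, y to its left, z up, the work surface at z = 0. Lengths are in m, angles in rad, forces in N, time in s.
With the tool pointing down it reaches from about 0.4 to 0.825 m from the base axis. Payload 7 kg.
Tool frame: the origin (TCP) lies between the finger pads; the fingertips stand 22 mm ahead of it and the grasp point (between the pads) lies 3 mm ahead of it (arm.tip_reach is the distance from the TCP to the fingertips, in m); z points along the fingers, y is the line along which they close (so a half turn about z gives the same grasp; the last joint's range is limited). The gripper opens to 88 mm and grips with 3 to 60 N. Pads are 19 mm wide; open, the fingers measure 130 mm over their backs; the gripper's body (78 mm by 193 mm) begins 47 mm behind the grasp point.
Start: joints at [1.409, 0.359, 0.012, 0, -1.224, -0.288], TCP at [0.293, 0.608, 0.249] pointing down, gripper open.
Joint ranges: [-3.07, 3.07], [-1.43, 2.12], [-1.02, 1.25], [-3.03, 1.67], [-3.05, -0], [-3.03, 3.03]. Speed limits (rad/s): [2.39, 2.39, 3.01, 3.14, 3.14, 3.14].

## Interface

Orientations are given as [roll, pitch, yaw] about the fixed x, y, z axes, in that order (R = Rz(yaw) Ry(pitch) Rx(roll)).
In Python, from station import arm, viewer gives the robot as it stands. The module is installed in compiled form; this text tells all that it offers.
- The arm moves only by the tool apply_moves, never from a script. Its argument "commands" is a list that holds one entry, the list of rows, each a list of 5 numbers: the closure, from -1 (fully open) to 1 (shut), then the shift along the world's x, y, z as a fraction of full scale, then the turn about the world's z as a fraction of full scale. In form: [[[fingers, tx, ty, tz, yaw], ...]]. A call has 1 to 12 rows; each row shifts and turns the commanded pose from where the row before left it; what a row does not reach is not made up. Full scale, the value 1, is 20 cm for a shift and pi rad for a turn. A row lasts 1/10 s, in which the tool goes at most 50 mm and 8.59 degrees, less where a joint would pass 70% of its speed; a pose out of reach is approached as far as the arm can. A call with a number of a shift or a turn outside -1 to 1 is refused whole. A call with a gripper value outside its range is refused whole. The fingers move at their own pace and stop on an object; "force" is the grip in N (left out, the last holds). Time passes only in rows, so rows that do not move let the fingers close. It gives the time, the measured TCP pose, the force, the opening and the grip force at its end, in the units of the state.
- arm.get_state(): the state, without advancing time (a new reading comes with each control period).
- viewer.grab_frame(name): name is "scene" or "top" or "wrist"; returns a dict with "image" (420x560x3 uint8, blue, green, red), "mtx" (3x3 intrinsics, pixels), "rvec" (rotation vector, rad) and "tvec" (3), from world to camera coordinates, as OpenCV has them. Camera axes: x right, y down, z forward; pixel columns grow to the right and rows downward; lengths in m; the calibration is good to about 2 mm. A picture is of the moment at which its call begins. There is no depth.
- arm.job_done(): hands the job in; it is judged then, once.
The state is a dict: "t": time; "q": joint angles; "qd": joint speeds; "joint_efforts": joint torques, N m; "eef_pos": TCP position; "ee_rot": TCP orientation; "force": force on the tool from outside, world axes, zero at the start; "moment": the same for the moment, N m; "width": finger opening in m; "gripper_force": force on a finger pad.
Only numpy, scipy, OpenCV 4.12 (cv2) and the standard library are available. Lean on these libraries where they do the work, as an engineer would, in place of code of your own. Each camera call takes 0.05 s, during which the arm holds its last target. There are 200 camera calls.

## Working session

There is one attempt and no reset: what is moved stays moved. The work goes in short steps, Python scripts to look and compute and a tool call to move; the robot and the scene stay as the last step left them, time stands still between calls to the robot, and variables do not carry over. Pictures are saved under pics/ and viewed, at most 14 in all, crops included, and the job is handed in when it is done.

Besides the shell and the picture viewer there is one more tool, called after "Emit:" as name([rows], argument=value, ...), one row to a line, values as JSON. apply_moves: Moves the arm, as the interface text tells. Shift numbers are shares of 20 cm and turn numbers shares of pi rad, none past 1 either way. Its arguments: {"type":"object","properties":{"commands":{"type":"array","items":{"type":"array","items":{"type":"array","items":{"type":"number"}}}},"force":{"type":"number"}},"required":["commands"]}

```bash
mkdir -p pics
cat > h.py <<'E'
import cv2, numpy as np
from station import arm, viewer
def grab(n, fn=None):
    f=viewer.grab_frame(n)
    if fn: cv2.imwrite('pics/'+fn,f['image'])
    return f
def ray(f,px,z):
    R=cv2.Rodrigues(np.array(f['rvec'],float))[0]; t=np.array(f['tvec'],float).ravel()
    d=R.T@np.linalg.inv(np.array(f['mtx']))@np.array([px[0],px[1],1.]); c=-R.T@t
    return (c+d*(z-c[2])/d[2])
def proj(f,p):
    return cv2.projectPoints(np.array([p],float),np.array(f['rvec'],float),np.array(f['tvec'],float),np.array(f['mtx'],float),None)[0].ravel()
def masks(img):
    h=cv2.cvtColor(img,cv2.COLOR_BGR2HSV)
    R=dict(green=((40,80,40),(85,255,255)),orange=((8,150,120),(20,255,255)),blue=((98,120,50),(125,255,255)),red=((0,150,80),(5,255,255)))
    return {k:cv2.inRange(h,np.array(a),np.array(b)) for k,(a,b) in R.items()}
def comps(m,amin=60):
    n,l,s,c=cv2.connectedComponentsWithStats(m)
    return [(s[i],c[i],(l==i)) for i in range(1,n) if s[i][4]>amin]
E
python3 - <<'E'
from h import *
for n in ('scene','top'):
    f=grab(n,n+'0.png')
    R=cv2.Rodrigues(np.array(f['rvec'],float))[0]; print(n,-R.T@np.array(f['tvec']).ravel())
    for k,m in masks(f['image']).items():
        for s,c,_ in comps(m): print(k,s,c.round(1))
print(arm.get_state())
a=cv2.imread('pics/top0.png')
E
```

```text
scene [ 0.14796208 -0.1552869   0.74203829]
green [182 273  43  42 671] [206.  298.1]
orange [160 232  30  29 461] [173.8 247.8]
blue [266 334  47  37 751] [292.5 352.2]
red [271 230  65  81 352] [303.2 270.5]
top [0.45384998 0.26501101 0.93888867]
green [253 280  52  40 688] [285.5 301.7]
orange [189 264  52  41 590] [221.  286.8]
blue [ 37   0  49  20 537] [61.7 11. ]
blue [340 270  49  32 661] [370.9 286.5]
red [284 215  95  26 242] [332.2 227.6]
{'t': 0.1, 'q': array([ 1.40910173e+00,  3.59326505e-01,  1.11568273e-02, -2.85496437e-04,
       -1.22408399e+00, -2.88082052e-01]), 'qd': array([ 0.00029266, -0.00142469,  0.00225089,  0.00048312,  0.00125169,
       -0.00167816]), 'joint_efforts': array([-3.81111953e-03, -5.84161949e+01,  2.93748003e+01,  7.01539278e+00,
        1.01987863e-02, -5.49186177e-05]), 'eef_pos': array([0.29333187, 0.60749527, 0.24771599]), 'ee_rot': array([ 3.14011911e+00, -1.56748053e-04, -4.49873739e-01]), 'force': array([-1.11857036,  0.15527894, -0.12452794]), 'moment': array([-0.03949378,  0.00906027,  0.02339493]), 'gripper_force': 0.0, 'width': 0.08797785207927594}
```

View pics/top0.png

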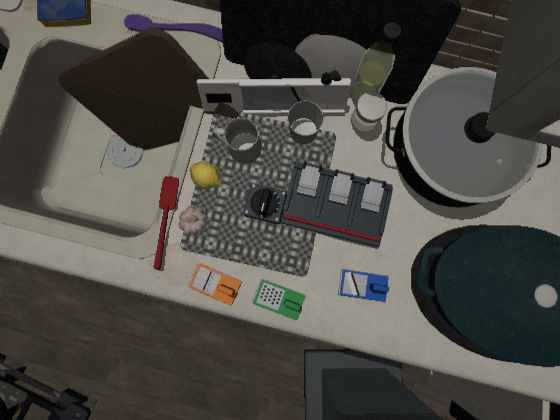

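View pics/scene0.png

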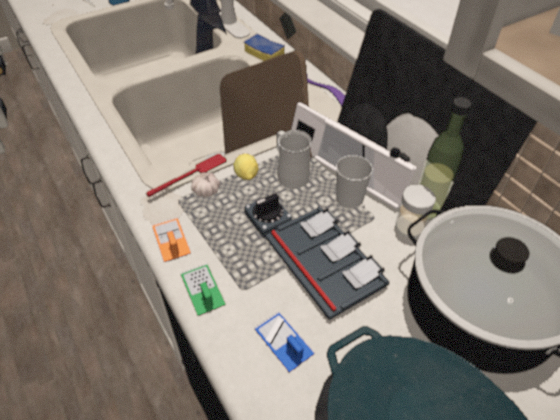

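Top view: knob at (264,203), red bar from (284,215) to (379,241). Plates: orange (215,285), green (280,300), blue (364,286), all with grips at their right ends. Garlic is at (192,220) and lemon at (205,175). All three plates are present.

Run:
```python
from h import *
f=grab('top'); g=grab('scene')
M=masks(f['image'])
big=cv2.resize(f['image'][150:330,160:420],None,fx=3,fy=3,interpolation=cv2.INTER_CUBIC); cv2.imwrite('pics/topcrop.png',big)
for k in ('green','orange','blue'):
    ms=[m for s,c,m in comps(M[k]) if s[1]>100]
    pts=np.argwhere(ms[0])[:,::-1].astype(np.float32)
    w=np.array([ray(f,p,0.004)[:2] for p in pts],np.float32)
    (c,sz,a)=cv2.minAreaRect(w); b=cv2.boxPoints((c,sz,a))
    print(k,np.round(c,4),np.round(sz,4),round(a,1),'r',np.linalg.norm(c))
pts=[p for p in np.argwhere([m for s,c,m in comps(M['red']) if s[1]>180 and s[0]>250][0])[:,::-1]]
w=np.array([ray(f,p,0.027)[:2] for p in pts],np.float32)
print('red',cv2.minAreaRect(w),w[w[:,1].argmax()],w[w[:,1].argmin()])
for n,p,z in (('knob',(264,203),.04),('garlic',(192,220),.02),('lemon',(205,175),.03),('tumb',(305,118),.08),('pitch',(242,135),.1),('honey',(370,110),.09)): print(n,ray(f,p,z).round(3))
```

```text
green [0.4028 0.2668] [0.0923 0.0508] 68.9 r 0.48314827829907153
orange [0.4339 0.3948] [0.0918 0.0501] 66.5 r 0.5866651391692288
blue [0.4281 0.0947] [0.0957 0.0505] 81.0 r 0.4383928053027132
red ((0.5434809923171997, 0.16188129782676697), (0.19352684915065765, 0.0050689950585365295), 75.54597473144531) [0.5669957  0.25524598] [0.52131677 0.06853179]
knob [0.592 0.295 0.04 ]
garlic [0.561 0.44  0.02 ]
lemon [0.651 0.414 0.03 ]
tumb [0.752 0.213 0.08 ]
pitch [0.713 0.334 0.1  ]
honey [0.764 0.088 0.09 ]
```

View pics/topcrop.png

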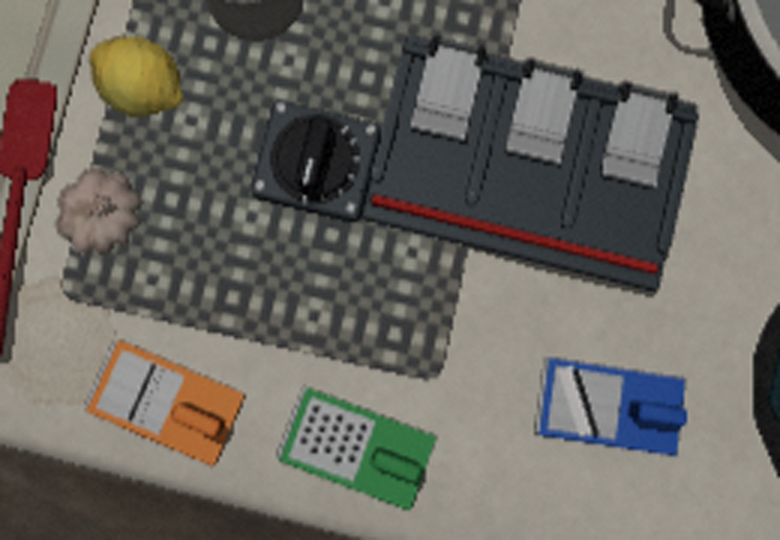

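Emit:
apply_moves([
  [[-1, 0.1485, -0.1575, 0, 0.0065], [-1, 0.1485, -0.1575, 0, 0.0065], [-1, 0.1485, -0.1575, 0, 0.0065], [-1, 0.1485, -0.1575, 0, 0.0065], [-1, 0.1485, -0.1575, 0, 0.0065], [-1, 0.1485, -0.1575, 0, 0.0065], [-1, 0.1485, -0.1575, 0, 0.0065], [-1, 0.1485, -0.1575, 0, 0.0065], [-1, 0.1485, -0.1575, 0, 0.0065], [-1, 0.1485, -0.1575, 0, 0.0065], [-1, 0, 0, 0, 0], [-1, 0, 0, 0, 0]],
])

```text
t: 1.4
eef_pos: [0.591, 0.2917, 0.248]
ee_rot: [3.141, 0.001, -0.248]
force: [0.1, 1.1, -0.2]
width: 0.0875
gripper_force: 0.0
```

Run:
```python
from h import *
s=arm.get_state(); print(s['eef_pos'],s['ee_rot'],s['q'])
f=grab('wrist'); g=viewer.grab_frame('scene')
R=cv2.Rodrigues(np.array(f['rvec'],float))[0]; print(-R.T@np.array(f['tvec']).ravel(), R[2])
for n,p in (('knob',(.592,.295,.05)),('bay2',(.5687,.1556,.019)),('pitch',(.713,.334,.1))): print(n,proj(f,p).round(),proj(g,p).round())
c=cv2.resize(g['image'][150:270,200:360],None,fx=3.3,fy=3.3,interpolation=cv2.INTER_CUBIC)
cv2.imwrite('pics/w1.png',f['image']); cv2.imwrite('pics/s1.png',c)
```

```text
[0.59099263 0.29166631 0.24802214] [ 3.14105411e+00  6.17654009e-04 -2.48142090e-01] [ 7.53619585e-01  3.33438484e-01 -2.62017868e-02 -2.45806138e-04
 -1.21194255e+00  5.69121236e-01]
[0.67032059 0.27237422 0.38383265] [-0.29347242  0.07409136 -0.95309203]
knob [277. 187.] [267. 205.]
bay2 [408. 170.] [314. 264.]
pitch [188.  66.] [295. 145.]
```

View pics/w1.png

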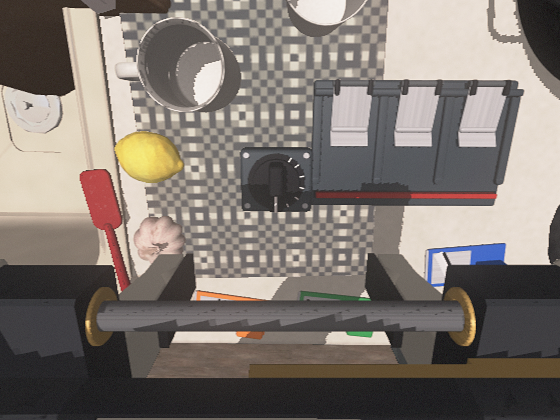

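Wrist view: knob bar about (277,180), with mount screws at (247,153), (308,152) and (247,205). The pitcher's near rim is at (185,110) and the bays are at the right.

Run:
```python
from h import *
f=viewer.grab_frame('wrist'); g=viewer.grab_frame('top')
c=cv2.resize(f['image'][130:225,220:340],None,fx=6,fy=6,interpolation=cv2.INTER_CUBIC); cv2.imwrite('pics/w2.png',c)
def P(f):
    R=cv2.Rodrigues(np.array(f['rvec'],float))[0]; return np.array(f['mtx'])@np.c_[R,np.array(f['tvec']).ravel()]
def tri(a,b):
    X=cv2.triangulatePoints(P(f),P(g),np.array(a,float),np.array(b,float)); return (X[:3]/X[3]).ravel()
print(tri((277,180),(265,202.7)))
m=masks(f['image'])['red']; 
for s,c,mm in comps(m):
    if s[0]>250: 
        p=np.argwhere(mm)[:,::-1]; w=np.array([ray(f,q,.026)[:2] for q in p],np.float32); print(s,cv2.minAreaRect(w))
for z in (.03,.05,.06): print(z,ray(f,(185,110),.105),[ray(f,q,z)[:2].round(4) for q in ((247,153),(308,152),(277,180))])
```

```text
[0.59386985 0.2941883  0.02992478]
[410 193  88   5 398] ((0.5306414365768433, 0.1151251494884491), (0.09406684339046478, 0.004479435738176107), 75.92724609375)
0.03 [0.68174697 0.34767534 0.105     ] [array([0.6291, 0.3193]), array([0.6148, 0.258 ]), array([0.594 , 0.2962])]
0.05 [0.68174697 0.34767534 0.105     ] [array([0.6314, 0.3167]), array([0.6179, 0.2589]), array([0.5983, 0.295 ])]
0.06 [0.68174697 0.34767534 0.105     ] [array([0.6325, 0.3154]), array([0.6194, 0.2594]), array([0.6004, 0.2944])]
```

View pics/w2.png

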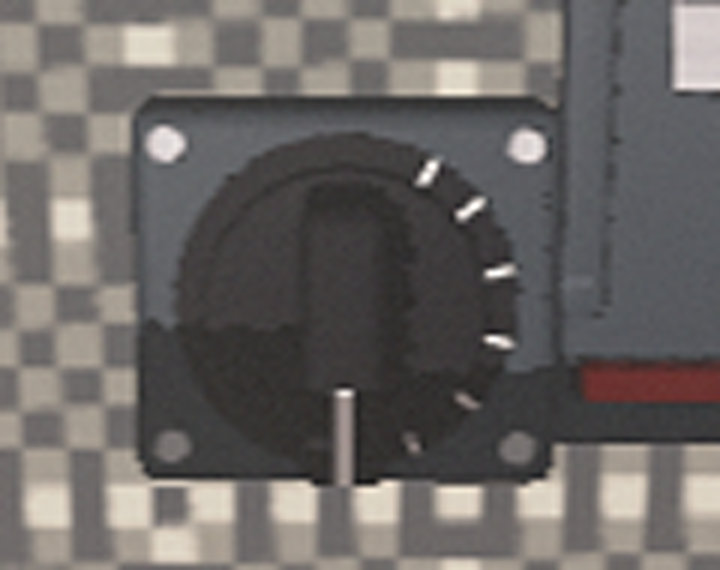

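Run:
```python
from h import *
f=viewer.grab_frame('wrist')
x=np.array([.970,-.244]);y=np.array([.244,.970]);c=np.array([.594,.295])
for z in (.03,.04,.05,.06,.07,.08):
    e=[proj(f,(*(c+a*x*.023+b*y*.007),z)) for a,b in((-1,1),(-1,-1),(1,1),(1,-1))]
    print(z,[((q-[220,130])*6).round().astype(int).tolist() for q in e])
```

```text
0.03 [[313, 422], [391, 422], [312, 166], [393, 166]]
0.04 [[312, 438], [392, 438], [310, 175], [394, 175]]
0.05 [[310, 454], [393, 454], [309, 184], [395, 185]]
0.06 [[309, 472], [394, 472], [307, 195], [396, 195]]
0.07 [[307, 490], [395, 490], [306, 206], [397, 206]]
0.08 [[306, 509], [396, 510], [304, 217], [398, 217]]
```

Emit:
apply_moves([
  [[-0.2, 0.015, 0.016, 0, 0], [-0.2, 0, 0, -0.15, 0], [-0.2, 0, 0, -0.15, 0], [-0.2, 0, 0, -0.15, 0], [-0.2, 0, 0, -0.15, 0], [-0.2, 0, 0, -0.15, 0], [-0.2, 0, 0, -0.06, 0], [-0.2, 0, 0, -0.06, 0], [-0.2, 0, 0, -0.06, 0], [-0.2, 0, 0, 0, 0]],
], force=55)

```text
t: 2.65
eef_pos: [0.593, 0.2959, 0.0615]
ee_rot: [3.141, 0.001, -0.246]
force: [-0.4, -0.5, 0.6]
width: 0.0525
gripper_force: 0.0
```

Emit:
apply_moves([
  [[1, 0, 0, 0, 0], [1, 0, 0, 0, 0], [1, 0, 0, 0, 0], [1, 0, 0, 0, 0], [1, 0, 0, 0, 0], [1, 0, 0, 0, 0], [1, 0, 0, 0, 0]],
])

```text
t: 3.35
eef_pos: [0.5934, 0.2955, 0.0629]
ee_rot: [3.141, 0.0, -0.246]
force: [-1.2, -3.1, 3.7]
width: 0.0139
gripper_force: 55.0
```

Emit:
apply_moves([
  [[1, 0, 0, 0, 0.03], [1, 0, 0, 0, 0.03], [1, 0, 0, 0, 0.03], [1, 0, 0, 0, 0.03], [1, 0, 0, 0, 0.03], [1, 0, 0, 0, 0.03]],
])

```text
t: 3.95
eef_pos: [0.5935, 0.295, 0.0629]
ee_rot: [3.14, 0.001, 0.324]
force: [0.5, -5.6, 4.1]
width: 0.0134
gripper_force: 55.0
```

Emit:
apply_moves([
  [[1, 0, 0, 0, 0.04], [1, 0, 0, 0, 0.04], [1, 0, 0, 0, 0.04], [1, 0, 0, 0, 0.04], [1, 0, 0, 0, 0.04], [1, 0, 0, 0, 0.04], [1, 0, 0, 0, 0]],
])

```text
t: 4.65
eef_pos: [0.5939, 0.2945, 0.0629]
ee_rot: [3.141, 0.002, 1.078]
force: [3.6, -7.2, 2.8]
width: 0.0141
gripper_force: 55.0
```

Emit:
apply_moves([
  [[-0.6, 0, 0, 0, 0], [-0.6, 0, 0, 0, 0], [-0.6, 0, 0, 0, 0], [-0.6, 0, 0, 0, 0], [-0.6, 0, 0, 0.15, 0], [-0.6, 0, 0, 0.15, 0]],
], force=15)

```text
t: 5.25
eef_pos: [0.5928, 0.2958, 0.1221]
ee_rot: [-3.141, 0.002, 1.074]
force: [0.7, -0.5, 0.0]
width: 0.0557
gripper_force: 0.0
```

Emit:
apply_moves([
  [[-0.6, 0, 0, 0, -0.0455], [-0.6, 0, 0, 0, -0.0455], [-0.6, 0, 0, 0, -0.0455], [-0.6, 0, 0, 0, -0.0455], [-0.6, 0, 0, 0, -0.0455], [-0.6, 0, 0, 0, -0.0455], [-0.6, 0, 0, 0, -0.0455], [-0.6, 0, 0, 0, -0.0455], [-0.6, 0, 0, 0, -0.0455], [-0.6, 0, 0, 0, -0.0455], [-0.6, 0, 0, 0, -0.0455], [-0.6, 0, 0, 0, 0]],
])

```text
t: 6.45
eef_pos: [0.5934, 0.2962, 0.1225]
ee_rot: [-3.142, 0.0, -0.501]
force: [-0.2, 0.6, -0.3]
width: 0.07
gripper_force: 0.0
```

Run:
```python
from h import *
s=arm.get_state(); print(s['eef_pos'],s['ee_rot'],s['width'])
f=grab('top'); cv2.imwrite('pics/t2.png',cv2.resize(f['image'][130:320,160:420],None,fx=3,fy=3,interpolation=cv2.INTER_CUBIC))
```

```text
[0.5933834  0.29623723 0.12247692] [-3.14151413e+00  1.25273137e-04 -5.00571721e-01] 0.07001201532369865
```

View pics/t2.png

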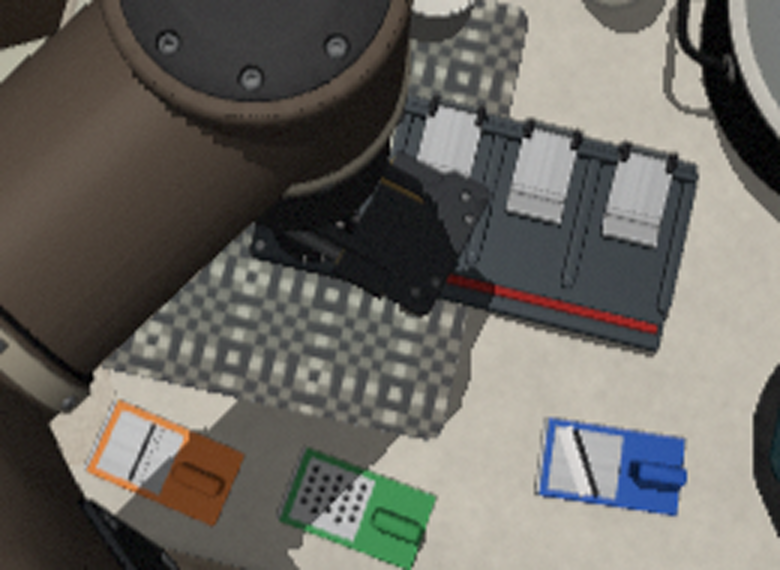

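Emit:
apply_moves([
  [[-0.6, 0, 0, -0.15, 0], [-0.6, 0, 0, -0.1, 0], [-0.6, 0, 0, -0.05, 0], [-0.6, 0, 0, 0, 0], [0.4, 0, 0, 0, 0], [0.4, 0, 0, 0, 0], [0.4, 0, 0, 0, 0], [0.4, 0, 0, 0, 0]],
])

```text
t: 7.3
eef_pos: [0.5935, 0.2957, 0.0635]
ee_rot: [3.142, -0.0, -0.498]
force: [-1.8, -0.5, 1.7]
width: 0.0462
gripper_force: 15.0
```

Emit:
apply_moves([
  [[0.4, 0, 0, 0, 0.04], [0.4, 0, 0, 0, 0.04], [0.4, 0, 0, 0, 0.04], [0.4, 0, 0, 0, 0.04], [0.4, 0, 0, 0, 0.04], [0.4, 0, 0, 0, 0.04], [0.4, 0, 0, 0, 0.04], [0.4, 0, 0, 0, 0.04], [0.4, 0, 0, 0, 0.04], [0.4, 0, 0, 0, 0]],
])

```text
t: 8.3
eef_pos: [0.5936, 0.2948, 0.0635]
ee_rot: [3.14, 0.001, 0.637]
force: [0.2, -5.0, 5.9]
width: 0.0459
gripper_force: 15.0
```

Emit:
apply_moves([
  [[-0.6, 0, 0, 0, 0], [-0.6, 0, 0, 0, 0], [-0.6, 0, 0, 0, 0], [-0.6, 0, 0, 0.15, 0], [-0.6, 0, 0, 0.2, 0], [-0.4, 0, 0, 0.2, 0], [-0.4, 0, 0, 0.2, 0], [-0.4, 0, 0, 0.2, 0]],
])

```text
t: 9.1
eef_pos: [0.5932, 0.2961, 0.2543]
ee_rot: [-3.141, -0.0, 0.633]
force: [0.3, 0.3, -0.1]
width: 0.062
gripper_force: 0.0
```

Emit:
apply_moves([
  [[-0.4, -0.1, -0.15, 0, 0.0412], [-0.4, -0.15, -0.2, 0, 0.0412], [-0.4, -0.15, -0.2, 0, 0.0412], [-0.4, -0.15, -0.2, 0, 0.0412], [-0.4, -0.15, -0.2, 0, 0.0412], [-0.4, -0.15, -0.19, 0, 0.0412], [-0.4, 0, 0, 0, 0], [-0.4, 0, 0, 0, 0]],
])

```text
t: 9.9
eef_pos: [0.4233, 0.0676, 0.2534]
ee_rot: [3.14, -0.002, 1.408]
force: [0.5, -0.3, 1.0]
width: 0.0615
gripper_force: 0.0
```

```bash
cat >> h.py <<'E'
def look(color,fn):
    """grip pose of the plate in the wrist view: long-axis angle, plate rectangle at z=4mm, mask parts"""
    s=arm.get_state(); f=grab('wrist'); m=masks(f['image'])[color]; m[250:]=0
    c=max(comps(m),key=lambda c:c[0][4]); mm=(c[2]*255).astype(np.uint8)
    cv2.imwrite('pics/'+fn,f['image'])
    hull=cv2.convexHull(np.argwhere(c[2])[:,::-1].astype(np.float32))[:,0]
    w=np.array([ray(f,p,.004)[:2] for p in hull],np.float32); r=cv2.minAreaRect(w)
    print('tcp',s['eef_pos'].round(4),s['ee_rot'].round(4)); print(color,r,cv2.boxPoints(r).round(4).tolist())
    return f
E
python3 - <<'E'
from h import *
look('blue','wb.png')
f=grab('top'); m=masks(f['image'])['red']
print([(c[0],c[1]) for c in comps(m,20)])
E
```

```text
tcp [0.4233 0.0676 0.2534] [ 3.1397e+00 -1.9000e-03  1.4078e+00]
blue ((0.4288540482521057, 0.10144966840744019), (0.08616744726896286, 0.05001034960150719), 80.81138610839844) [[0.39730000495910645, 0.06289999932050705], [0.44670000672340393, 0.05490000173449516], [0.4603999853134155, 0.14000000059604645], [0.41100001335144043, 0.14800000190734863]]
[]
```

View pics/wb.png

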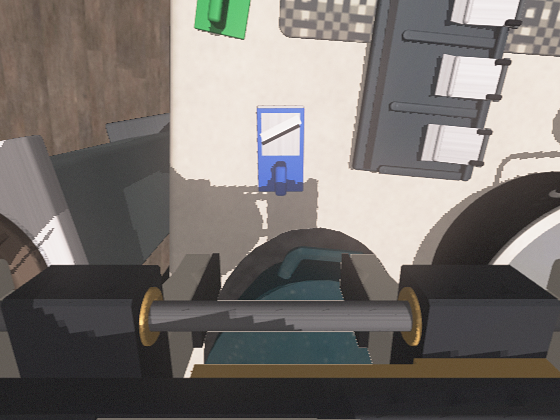

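Wrist view: the blue plate spans (258-303, 106-191), with its grip at about (280,178). The red bar has sunk.

Run:
```python
from h import *
f=viewer.grab_frame('wrist')
for q in ((281,106),(281,191.5)): print(ray(f,q,.004).round(4))
b=f['image'][98:200:1,281]; 
h=cv2.cvtColor(f['image'],cv2.COLOR_BGR2HSV)
for y in list(range(100,112))+list(range(158,198,2)): print(y,h[y,270],h[y,280])
```

```text
[0.4376 0.1467 0.004 ]
[0.4223 0.0532 0.004 ]
100 [ 15  19 238] [ 15  19 238]
101 [ 17  20 238] [ 13  19 238]
102 [ 14  20 238] [ 15  19 238]
103 [ 15  22 237] [ 16  20 237]
104 [ 15  19 237] [ 15  19 238]
105 [ 16  20 240] [ 13  20 240]
106 [  9  23 212] [  9  26 210]
107 [  0   9 235] [  0   8 234]
108 [ 11  17 235] [ 11  17 235]
109 [114  93 209] [114  91 207]
110 [113 121 224] [113 120 225]
111 [113 118 224] [113 117 225]
158 [113 129 221] [113 132 221]
160 [113 127 221] [113 130 222]
162 [112 130 220] [123  64 119]
164 [113 130 218] [120  57 120]
166 [113 130 220] [120  57 120]
168 [112 130 226] [114 130 202]
170 [113 121 185] [112 133 218]
172 [114 121 186] [113 133 217]
174 [114 120 187] [113 134 217]
176 [113 137 223] [112 138 216]
178 [112 140 227] [113 135 217]
180 [118  78 124] [112 135 219]
182 [117  84 124] [112 142 228]
184 [116  84 127] [117  86 125]
186 [117  84 124] [116  84 127]
188 [116  85 126] [117  87 126]
190 [116  86 122] [116  87 123]
192 [123  23 111] [116  85 123]
194 [ 12  30 146] [117  90 122]
196 [ 12  31 142] [115  67 111]
```

Emit:
apply_moves([
  [[-0.4, 0.01, 0.025, -0.2, 0], [-0.4, 0, 0, -0.2, 0], [-0.4, 0, 0, -0.2, 0], [-0.4, 0, 0, -0.2, 0], [-0.4, 0, 0, -0.08, 0], [-0.4, 0, 0, -0.08, 0], [-0.4, 0, 0, -0.08, 0], [-0.4, 0, 0, -0.036, 0], [-0.4, 0, 0, -0.036, 0], [-0.4, 0, 0, 0, 0]],
], force=40)

```text
t: 11.05
eef_pos: [0.4254, 0.0731, 0.0294]
ee_rot: [-3.14, 0.001, 1.409]
force: [-0.8, -0.4, 0.6]
width: 0.0613
gripper_force: 0.0
```

Emit:
apply_moves([
  [[1, 0, 0, 0, 0], [1, 0, 0, 0, 0], [1, 0, 0, 0, 0], [1, 0, 0, 0, 0], [1, 0, 0, 0, 0], [1, 0, 0, 0, 0], [1, 0, 0, 0, 0]],
])

```text
t: 11.75
eef_pos: [0.4255, 0.073, 0.0302]
ee_rot: [3.142, -0.0, 1.409]
force: [-0.9, 0.8, 2.0]
width: 0.0121
gripper_force: 40.0
```

Emit:
apply_moves([
  [[1, 0, 0, 0.1, 0], [1, 0, 0, 0.15, 0], [1, 0, 0, 0, 0]],
])

```text
t: 12.05
eef_pos: [0.4273, 0.0741, 0.083]
ee_rot: [3.137, -0.003, 1.41]
force: [0.5, 0.4, -0.9]
width: 0.0115
gripper_force: 40.0
```

Emit:
apply_moves([
  [[1, 0.0226, 0.0154, 0, -0.0439], [1, 0.0226, 0.0154, 0, -0.0439], [1, 0.0226, 0.0154, 0, -0.0439], [1, 0.0226, 0.0154, 0, -0.0439], [1, 0.0226, 0.0154, 0, -0.0439], [1, 0.0226, 0.0154, 0, -0.0439], [1, 0.0226, 0.0154, 0, -0.0439], [1, 0.0226, 0.0154, 0, -0.0439], [1, 0.0226, 0.0154, 0, -0.0439], [1, 0.0226, 0.0154, 0, -0.0439], [1, 0.0226, 0.0154, 0, -0.0439], [1, 0.0226, 0.0154, 0, -0.0439]],
])

```text
t: 13.25
eef_pos: [0.4796, 0.1099, 0.0795]
ee_rot: [3.141, 0.001, -0.252]
force: [0.4, -0.4, -0.6]
width: 0.0119
gripper_force: 40.0
```

Emit:
apply_moves([
  [[1, 0, 0, 0, 0], [1, 0, 0, 0, 0]],
])

```text
t: 13.45
eef_pos: [0.4793, 0.1097, 0.0797]
ee_rot: [3.141, 0.001, -0.242]
force: [0.5, -0.3, -1.6]
width: 0.0118
gripper_force: 40.0
```

Run:
```python
from h import *
s=arm.get_state(); print(s['eef_pos'],s['ee_rot'],s['width'],s['gripper_force'])
f=grab('wrist','wp.png')
```

```text
[0.47929624 0.10974872 0.0796599 ] [ 3.14098340e+00  7.16512288e-04 -2.42033203e-01] 0.011785552441073772 39.992226362228394
```

View pics/wp.png

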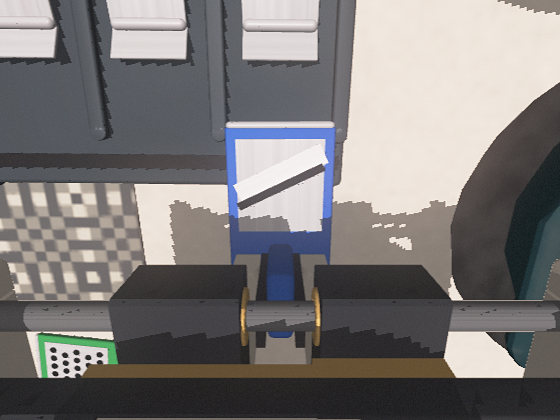

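Wrist view: the blue plate is held, front corners at (228,125) and (334,125). Bay 3's clip mouth runs from (243,60) to (318,60), and the rib noses are at (98,137), (218,137) and about (338,135).

Run:
```python
from h import *
s=arm.get_state()
f=viewer.grab_frame('wrist')
x=np.array([np.cos(-.246),np.sin(-.246)]);y=np.array([-x[1],x[0]]);b=np.array([.5526,.0916])
def B(q,z): d=ray(f,q,z)[:2]-b; return (d@x*1e3).round(1),(d@y*1e3).round(1)
print('clip3',B((243,60),.028),B((318,60),.028),'clip2',B((110,58),.028),B((187,58),.028))
print('ribs',B((98,137),.025),B((218,137),.025),B((90,20),.025),B((215,20),.025))
print('plate front',B((228,126),.0525),B((334,126),.0525),'tcp',(s['eef_pos'][:2]-b)@x,(s['eef_pos'][:2]-b)@y)
```

```text
clip3 (np.float64(26.2), np.float64(19.5)) (np.float64(26.3), np.float64(-18.4)) clip2 (np.float64(26.9), np.float64(86.5)) (np.float64(27.0), np.float64(47.7))
ribs (np.float64(-12.6), np.float64(100.2)) (np.float64(-12.3), np.float64(34.6)) (np.float64(44.5), np.float64(95.2)) (np.float64(44.7), np.float64(33.2))
plate front (np.float64(-4.7), np.float64(24.8)) (np.float64(-4.5), np.float64(-24.3)) tcp -0.07553939439846982 -0.00028803735078591214
```

Emit:
apply_moves([
  [[1, -0.0575, 0.017, 0, 0], [1, 0, 0, -0.07, 0], [1, 0, 0, -0.05, 0], [1, 0, 0, -0.03, 0], [1, 0, 0, 0, 0]],
])

```text
t: 14.05
eef_pos: [0.4677, 0.1133, 0.0496]
ee_rot: [3.141, 0.001, -0.245]
force: [-0.3, 0.6, -0.8]
width: 0.0118
gripper_force: 40.0
```

Emit:
apply_moves([
  [[1, 0.0485, -0.0122, 0, 0], [1, 0.0485, -0.0122, 0, 0], [1, 0.0485, -0.0122, 0, 0], [1, 0.0485, -0.0122, 0, 0], [1, 0, 0, 0, 0]],
])

```text
t: 14.55
eef_pos: [0.5086, 0.1034, 0.0501]
ee_rot: [-3.141, -0.001, -0.247]
force: [-1.0, 0.4, -0.6]
width: 0.0117
gripper_force: 40.0
```

Emit:
apply_moves([
  [[1, 0.0364, -0.0091, 0, 0], [1, 0.0364, -0.0091, 0, 0], [1, 0.0364, -0.0091, 0, 0], [1, 0.0364, -0.0091, 0, 0], [1, 0, 0, 0, 0]],
])

```text
t: 15.05
eef_pos: [0.5375, 0.0963, 0.0501]
ee_rot: [-3.141, -0.001, -0.246]
force: [0.8, -0.6, -4.0]
width: 0.0119
gripper_force: 40.0
```

Emit:
apply_moves([
  [[1, 0.0242, -0.0061, 0, 0], [1, 0.0242, -0.0061, 0, 0], [1, 0.0146, -0.0036, 0, 0], [1, 0, 0, 0, 0]],
])

```text
t: 15.45
eef_pos: [0.5494, 0.0932, 0.0502]
ee_rot: [-3.141, -0.001, -0.246]
force: [0.2, -1.5, -3.9]
width: 0.0119
gripper_force: 40.0
```

Emit:
apply_moves([
  [[1, 0.0097, -0.0024, 0, 0], [1, 0.0097, -0.0024, 0, 0], [1, 0, 0, 0, 0]],
])

```text
t: 15.75
eef_pos: [0.5528, 0.0922, 0.0502]
ee_rot: [-3.142, -0.0, -0.246]
force: [0.3, 0.1, -4.1]
width: 0.0119
gripper_force: 40.0
```

Emit:
apply_moves([
  [[1, 0.0073, -0.0018, 0, 0], [1, 0.0073, -0.0018, 0, 0], [1, 0, 0, 0, 0]],
])

```text
t: 16.05
eef_pos: [0.5549, 0.0916, 0.05]
ee_rot: [3.141, 0.001, -0.246]
force: [-3.8, 1.7, -3.0]
width: 0.0116
gripper_force: 40.0
```

Emit:
apply_moves([
  [[1, 0.0073, -0.0018, 0, 0], [1, 0.0073, -0.0018, 0, 0], [1, 0, 0, 0, 0]],
])

```text
t: 16.35
eef_pos: [0.555, 0.0909, 0.0495]
ee_rot: [3.14, 0.006, -0.247]
force: [-16.1, 8.0, 3.8]
width: 0.0115
gripper_force: 40.0
```

Emit:
apply_moves([
  [[1, -0.012, 0.003, 0, 0], [0.2, 0, 0, 0, 0], [0.2, 0, 0, 0, 0], [0.2, 0, 0, 0, 0], [0.2, 0, 0, 0, 0], [0.2, 0, 0, 0.1, 0], [0.2, 0, 0, 0.2, 0], [0.2, 0, 0, 0.2, 0], [0.2, 0, 0, 0.25, 0], [-0.4, 0, 0, 0.25, 0]],
])

```text
t: 17.35
eef_pos: [0.5558, 0.091, 0.2522]
ee_rot: [3.141, -0.0, -0.246]
force: [1.3, 0.9, -0.1]
width: 0.0392
gripper_force: 0.0
```

Emit:
apply_moves([
  [[-0.4, -0.072, 0.069, 0, 0.0419], [-0.4, -0.072, 0.069, 0, 0.0419], [-0.4, -0.072, 0.069, 0, 0.0419], [-0.4, -0.072, 0.069, 0, 0.0419], [-0.4, -0.072, 0.069, 0, 0.0419], [-0.4, -0.072, 0.069, 0, 0.0419], [-0.4, -0.072, 0.069, 0, 0.0419], [-0.4, -0.072, 0.069, 0, 0.0419], [-0.4, -0.072, 0.069, 0, 0.0419], [-0.4, -0.072, 0.069, 0, 0.0419], [-0.4, -0.072, 0.069, 0, 0.0419], [-0.4, 0, 0, 0, 0]],
])

```text
t: 18.55
eef_pos: [0.3968, 0.2442, 0.2506]
ee_rot: [3.141, -0.001, 1.208]
force: [-0.4, -0.3, -0.5]
width: 0.061
gripper_force: 0.0
```

Run:
```python
from h import *
f=look('green','wg.png')
```

```text
tcp [0.3968 0.2442 0.2506] [ 3.1414e+00 -1.2000e-03  1.2076e+00]
green ((0.4022313952445984, 0.26870080828666687), (0.09262004494667053, 0.0507328063249588), 69.00041198730469) [[0.3619999885559082, 0.2345999926328659], [0.4092999994754791, 0.21639999747276306], [0.4424999952316284, 0.3027999997138977], [0.3950999975204468, 0.32100000977516174]]
```

View pics/wg.png

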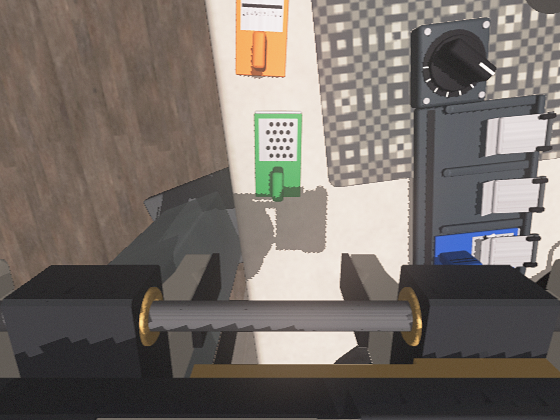

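Wrist view: green plate at (255-302, 111-197), grip at (277,183). The blue plate sits under bay 3's clip, and orange is seen at (262,40).

Emit:
apply_moves([
  [[-0.4, -0.019, 0.001, -0.2, 0], [-0.4, 0, 0, -0.2, 0], [-0.4, 0, 0, -0.2, 0], [-0.4, 0, 0, -0.2, 0], [-0.4, 0, 0, -0.08, 0], [-0.4, 0, 0, -0.08, 0], [-0.4, 0, 0, -0.08, 0], [-0.4, 0, 0, -0.032, 0], [-0.4, 0, 0, -0.032, 0], [-0.4, 0, 0, 0, 0]],
])

```text
t: 19.6
eef_pos: [0.394, 0.2431, 0.029]
ee_rot: [-3.141, 0.001, 1.201]
force: [0.4, -0.2, 0.2]
width: 0.0612
gripper_force: 0.0
```

Emit:
apply_moves([
  [[1, 0, 0, 0, 0], [1, 0, 0, 0, 0], [1, 0, 0, 0, 0], [1, 0, 0, 0, 0], [1, 0, 0, 0, 0], [1, 0, 0, 0, 0], [1, 0, 0, 0, 0]],
])

```text
t: 20.3
eef_pos: [0.3939, 0.2434, 0.0294]
ee_rot: [3.142, -0.0, 1.202]
force: [-0.4, -0.4, -0.0]
width: 0.012
gripper_force: 40.0
```

Emit:
apply_moves([
  [[1, 0, 0, 0.1, 0], [1, 0, 0, 0.15, 0], [1, 0, 0, 0, 0]],
])

```text
t: 20.6
eef_pos: [0.3952, 0.2451, 0.0823]
ee_rot: [3.14, -0.005, 1.203]
force: [0.2, 0.9, -0.3]
width: 0.012
gripper_force: 40.0
```

Emit:
apply_moves([
  [[1, 0.0406, -0.0299, 0, -0.0419], [1, 0.0406, -0.0299, 0, -0.0419], [1, 0.0406, -0.0299, 0, -0.0419], [1, 0.0406, -0.0299, 0, -0.0419], [1, 0.0406, -0.0299, 0, -0.0419], [1, 0.0406, -0.0299, 0, -0.0419], [1, 0.0406, -0.0299, 0, -0.0419], [1, 0.0406, -0.0299, 0, -0.0419], [1, 0.0406, -0.0299, 0, -0.0419], [1, 0.0406, -0.0299, 0, -0.0419], [1, 0.0406, -0.0299, 0, -0.0419], [1, 0, 0, 0, 0]],
])

```text
t: 21.8
eef_pos: [0.4835, 0.177, 0.0787]
ee_rot: [3.141, 0.001, -0.25]
force: [-0.9, -0.3, 0.1]
width: 0.0118
gripper_force: 40.0
```

Run:
```python
from h import *
s=arm.get_state()
f=grab('wrist','wq.png')
x=np.array([np.cos(-.246),np.sin(-.246)]);y=np.array([-x[1],x[0]]);b=np.array([.5688,.1563])
d=s['eef_pos'][:2]-b; print(s['eef_pos'],s['ee_rot'],s['width'],d@x,d@y)
```

```text
[0.4834921  0.17695253 0.07867925] [ 3.14088825e+00  5.20201349e-04 -2.49797679e-01] 0.011846348256751514 -0.08776907934085264 -0.0007439474649240871
```

View pics/wq.png

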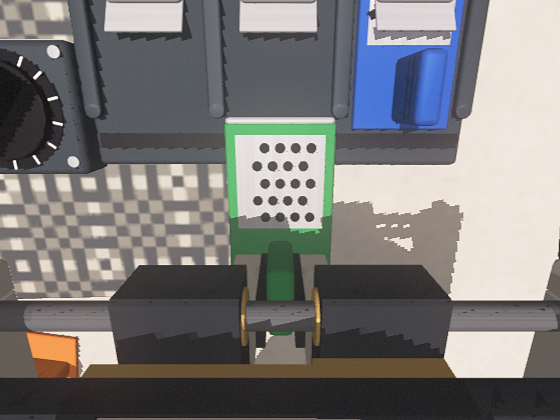

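Wrist view: the green plate's front edge runs from (226,121) to (334,121), centred between the rib noses at (217,110) and (341,110). The blue plate is seated.

Emit:
apply_moves([
  [[1, 0.001, 0.003, -0.07, 0], [1, 0, 0, -0.05, 0], [1, 0, 0, -0.028, 0], [1, 0, 0, 0, 0]],
])

```text
t: 22.25
eef_pos: [0.4828, 0.1781, 0.049]
ee_rot: [3.14, 0.001, -0.244]
force: [0.3, -0.0, -0.8]
width: 0.0118
gripper_force: 40.0
```

Emit:
apply_moves([
  [[1, 0.0485, -0.0122, 0, 0], [1, 0.0485, -0.0122, 0, 0], [1, 0.0485, -0.0122, 0, 0], [1, 0.0485, -0.0122, 0, 0], [1, 0, 0, 0, 0]],
])

```text
t: 22.75
eef_pos: [0.5238, 0.1682, 0.0498]
ee_rot: [-3.141, -0.001, -0.247]
force: [0.2, 0.4, -0.6]
width: 0.0119
gripper_force: 40.0
```

Emit:
apply_moves([
  [[1, 0.0364, -0.0091, 0, 0], [1, 0.0364, -0.0091, 0, 0], [1, 0.0364, -0.0091, 0, 0], [1, 0.0364, -0.0091, 0, 0], [1, 0, 0, 0, 0]],
])

```text
t: 23.25
eef_pos: [0.5525, 0.161, 0.0497]
ee_rot: [-3.141, -0.001, -0.246]
force: [0.3, -0.6, -3.8]
width: 0.0116
gripper_force: 40.0
```

Emit:
apply_moves([
  [[1, 0.0242, -0.0061, 0, 0], [1, 0.0242, -0.0061, 0, 0], [1, 0.0146, -0.0036, 0, 0], [1, 0, 0, 0, 0]],
])

```text
t: 23.65
eef_pos: [0.5646, 0.158, 0.0499]
ee_rot: [-3.141, -0.001, -0.246]
force: [1.3, -0.7, -3.5]
width: 0.0116
gripper_force: 40.0
```

Emit:
apply_moves([
  [[1, 0.0097, -0.0024, 0, 0], [1, 0.0097, -0.0024, 0, 0], [1, 0, 0, 0, 0]],
])

```text
t: 23.95
eef_pos: [0.568, 0.1571, 0.0498]
ee_rot: [-3.142, -0.0, -0.246]
force: [-0.2, -0.4, -3.8]
width: 0.0119
gripper_force: 40.0
```

Emit:
apply_moves([
  [[1, 0.0073, -0.0018, 0, 0], [1, 0.0073, -0.0018, 0, 0], [1, 0, 0, 0, 0]],
])

```text
t: 24.25
eef_pos: [0.5696, 0.1564, 0.0495]
ee_rot: [3.141, 0.002, -0.246]
force: [-5.5, 3.1, -2.7]
width: 0.0118
gripper_force: 40.0
```

Emit:
apply_moves([
  [[1, 0.0073, -0.0018, 0, 0], [1, 0.0073, -0.0018, 0, 0], [1, 0, 0, 0, 0]],
])

```text
t: 24.55
eef_pos: [0.5698, 0.1559, 0.049]
ee_rot: [3.14, 0.006, -0.247]
force: [-16.7, 8.3, 2.8]
width: 0.0116
gripper_force: 40.0
```

Emit:
apply_moves([
  [[1, -0.012, 0.003, 0, 0], [0.2, 0, 0, 0, 0], [0.2, 0, 0, 0, 0], [0.2, 0, 0, 0, 0], [0.2, 0, 0, 0, 0], [0.2, 0, 0, 0.1, 0], [0.2, 0, 0, 0.2, 0], [0.2, 0, 0, 0.2, 0], [0.2, 0, 0, 0.25, 0], [-0.4, 0, 0, 0.25, 0]],
])

```text
t: 25.55
eef_pos: [0.5711, 0.1558, 0.2518]
ee_rot: [3.141, -0.0, -0.246]
force: [2.1, -0.3, 0.1]
width: 0.0385
gripper_force: 0.0
```

Emit:
apply_moves([
  [[-0.4, -0.0664, 0.0977, 0, 0.0407], [-0.4, -0.0664, 0.0977, 0, 0.0407], [-0.4, -0.0664, 0.0977, 0, 0.0407], [-0.4, -0.0664, 0.0977, 0, 0.0407], [-0.4, -0.0664, 0.0977, 0, 0.0407], [-0.4, -0.0664, 0.0977, 0, 0.0407], [-0.4, -0.0664, 0.0977, 0, 0.0407], [-0.4, -0.0664, 0.0977, 0, 0.0407], [-0.4, -0.0664, 0.0977, 0, 0.0407], [-0.4, -0.0664, 0.0977, 0, 0.0407], [-0.4, -0.0664, 0.0977, 0, 0.0407], [-0.4, 0, 0, 0, 0]],
])

```text
t: 26.75
eef_pos: [0.4243, 0.373, 0.2499]
ee_rot: [3.142, -0.001, 1.166]
force: [0.3, 0.4, -0.0]
width: 0.0614
gripper_force: 0.0
```

Run:
```python
from h import *
f=look('orange','wo.png')
```

```text
tcp [0.4243 0.373  0.2499] [ 3.1415e+00 -8.0000e-04  1.1662e+00]
orange ((0.42936792969703674, 0.3871987462043762), (0.07794943451881409, 0.05028975382447243), 66.67494201660156) [[0.39079999923706055, 0.3614000082015991], [0.43700000643730164, 0.34150001406669617], [0.46790000796318054, 0.4129999876022339], [0.42170000076293945, 0.43290001153945923]]
```

View pics/wo.png

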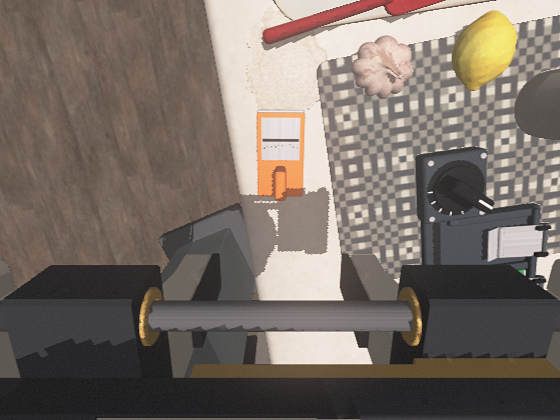

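Wrist view: orange plate at (258-305, 110-198), grip at (280,183), undisturbed.

Emit:
apply_moves([
  [[-0.4, -0.0105, -0.012, -0.2, 0], [-0.4, 0, 0, -0.2, 0], [-0.4, 0, 0, -0.2, 0], [-0.4, 0, 0, -0.2, 0], [-0.4, 0, 0, -0.08, 0], [-0.4, 0, 0, -0.08, 0], [-0.4, 0, 0, -0.08, 0], [-0.4, 0, 0, -0.03, 0], [-0.4, 0, 0, -0.03, 0], [-0.4, 0, 0, 0, 0]],
])

```text
t: 27.8
eef_pos: [0.4233, 0.3684, 0.0296]
ee_rot: [-3.142, 0.0, 1.16]
force: [0.2, -0.2, -0.4]
width: 0.0617
gripper_force: 0.0
```

Emit:
apply_moves([
  [[1, 0, 0, 0, 0], [1, 0, 0, 0, 0], [1, 0, 0, 0, 0], [1, 0, 0, 0, 0], [1, 0, 0, 0, 0], [1, 0, 0, 0, 0], [1, 0, 0, 0, 0]],
])

```text
t: 28.5
eef_pos: [0.423, 0.3688, 0.0298]
ee_rot: [3.142, -0.0, 1.161]
force: [0.8, 0.9, -0.4]
width: 0.0117
gripper_force: 40.0
```

Emit:
apply_moves([
  [[1, 0, 0, 0.1, 0], [1, 0, 0, 0.15, 0], [1, 0, 0, 0, 0]],
])

```text
t: 28.8
eef_pos: [0.4244, 0.3707, 0.0832]
ee_rot: [3.14, -0.006, 1.161]
force: [0.6, 0.0, 0.3]
width: 0.0117
gripper_force: 40.0
```

Emit:
apply_moves([
  [[1, 0.0348, -0.0578, 0, -0.0407], [1, 0.0348, -0.0578, 0, -0.0407], [1, 0.0348, -0.0578, 0, -0.0407], [1, 0.0348, -0.0578, 0, -0.0407], [1, 0.0348, -0.0578, 0, -0.0407], [1, 0.0348, -0.0578, 0, -0.0407], [1, 0.0348, -0.0578, 0, -0.0407], [1, 0.0348, -0.0578, 0, -0.0407], [1, 0.0348, -0.0578, 0, -0.0407], [1, 0.0348, -0.0578, 0, -0.0407], [1, 0.0348, -0.0578, 0, -0.0407], [1, 0, 0, 0, 0]],
])

```text
t: 30.0
eef_pos: [0.4998, 0.2403, 0.0793]
ee_rot: [3.141, 0.0, -0.251]
force: [0.0, 0.4, -0.8]
width: 0.0118
gripper_force: 40.0
```

Run:
```python
from h import *
s=arm.get_state()
f=grab('wrist','wr.png')
x=np.array([np.cos(-.246),np.sin(-.246)]);y=np.array([-x[1],x[0]]);b=np.array([.5849,.2203])
d=s['eef_pos'][:2]-b; print(s['eef_pos'],s['ee_rot'],s['width'],d@x,d@y)
```

```text
[0.49979738 0.24033034 0.07931066] [ 3.14091724e+00  4.94952224e-04 -2.50541920e-01] 0.011784637104073386 -0.08741846463646515 -0.0012974143437183353
```

View pics/wr.png

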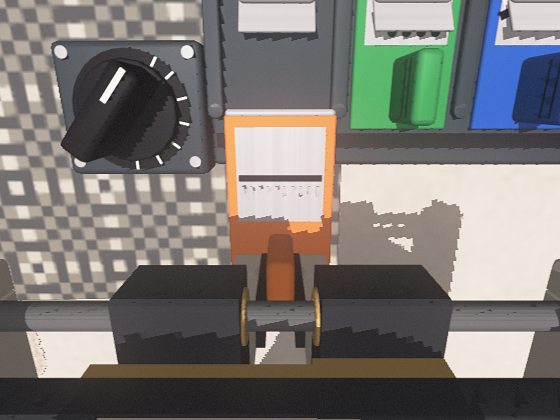

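Wrist view: orange's front edge runs from (226,112) to (336,112), and the bay 1 rib noses are near (213,110) and (340,110). Green and blue are seated.

Emit:
apply_moves([
  [[1, 0.001, 0.005, -0.07, 0], [1, 0, 0, -0.05, 0], [1, 0, 0, -0.028, 0], [1, 0, 0, 0, 0]],
])

```text
t: 30.45
eef_pos: [0.4994, 0.2427, 0.0494]
ee_rot: [3.14, 0.001, -0.244]
force: [0.1, 0.1, 0.7]
width: 0.012
gripper_force: 40.0
```

Emit:
apply_moves([
  [[1, 0.0485, -0.0122, 0, 0], [1, 0.0485, -0.0122, 0, 0], [1, 0.0485, -0.0122, 0, 0], [1, 0.0485, -0.0122, 0, 0], [1, 0, 0, 0, 0]],
])

```text
t: 30.95
eef_pos: [0.5402, 0.2325, 0.0501]
ee_rot: [-3.141, -0.0, -0.247]
force: [-0.1, -0.4, -0.4]
width: 0.0118
gripper_force: 40.0
```

Emit:
apply_moves([
  [[1, 0.0364, -0.0091, 0, 0], [1, 0.0364, -0.0091, 0, 0], [1, 0.0364, -0.0091, 0, 0], [1, 0.0364, -0.0091, 0, 0], [1, 0, 0, 0, 0]],
])

```text
t: 31.45
eef_pos: [0.569, 0.2254, 0.0501]
ee_rot: [-3.141, -0.001, -0.246]
force: [0.4, -0.1, -3.8]
width: 0.0119
gripper_force: 40.0
```

Emit:
apply_moves([
  [[1, 0.0242, -0.0061, 0, 0], [1, 0.0242, -0.0061, 0, 0], [1, 0.0121, -0.003, 0, 0], [1, 0, 0, 0, 0]],
])

```text
t: 31.85
eef_pos: [0.5804, 0.2225, 0.0502]
ee_rot: [-3.141, -0.001, -0.246]
force: [1.9, -0.7, -4.2]
width: 0.0119
gripper_force: 40.0
```

Emit:
apply_moves([
  [[1, 0.0073, -0.0018, 0, 0], [1, 0.0073, -0.0018, 0, 0], [1, 0, 0, 0, 0]],
])

```text
t: 32.15
eef_pos: [0.5827, 0.2219, 0.0501]
ee_rot: [-3.142, 0.0, -0.246]
force: [-1.8, -0.3, -2.9]
width: 0.0117
gripper_force: 40.0
```

Emit:
apply_moves([
  [[1, 0.0073, -0.0018, 0, 0], [1, 0.0073, -0.0018, 0, 0], [1, 0, 0, 0, 0]],
])

```text
t: 32.45
eef_pos: [0.5829, 0.2215, 0.0498]
ee_rot: [3.14, 0.004, -0.246]
force: [-12.9, 6.2, 2.4]
width: 0.0116
gripper_force: 40.0
```

Emit:
apply_moves([
  [[1, -0.01, 0.0025, 0, 0], [0.2, 0, 0, 0, 0], [0.2, 0, 0, 0, 0], [0.2, 0, 0, 0, 0], [0.2, 0, 0, 0, 0], [0.2, 0, 0, 0.1, 0], [0.2, 0, 0, 0.2, 0], [0.2, 0, 0, 0.2, 0], [0.2, 0, 0, 0.25, 0], [-0.6, 0, 0, 0.25, 0], [-0.6, 0, 0, 0, 0]],
])

```text
t: 33.55
eef_pos: [0.5871, 0.2229, 0.259]
ee_rot: [-3.133, -0.01, -0.245]
force: [0.0, -0.3, 0.3]
width: 0.0456
gripper_force: 0.0
```

Run:
```python
from h import *
s=arm.get_state()
f=grab('wrist','wz.png')
x=np.array([np.cos(-.246),np.sin(-.246)]);y=np.array([-x[1],x[0]]);b=np.array([.5849,.2203])
print(s['eef_pos'])
for k,z in (('orange',.023),('green',.023),('blue',.023)):
    c=max(comps(masks(f['image'])[k]),key=lambda c:c[0][4]); p=np.argwhere(c[2])[:,::-1]
    w=np.array([(ray(f,q,z)[:2]-b) for q in p]); print(k,c[0],'rear x',np.percentile(w@x,0.5),'y range',np.percentile(w@y,[1,99]))
```

```text
[0.58711671 0.22286055 0.25903253]
orange [ 260  115   49   90 1938] rear x -0.02332421202830659 y range [-0.02385862  0.02711813]
green [ 321  116   51   89 1900] rear x -0.023075565272796514 y range [-0.09036059 -0.03951511]
blue [ 380  116   56   87 1483] rear x -0.019418671593429755 y range [-0.1562907  -0.10548133]
```

View pics/wz.png

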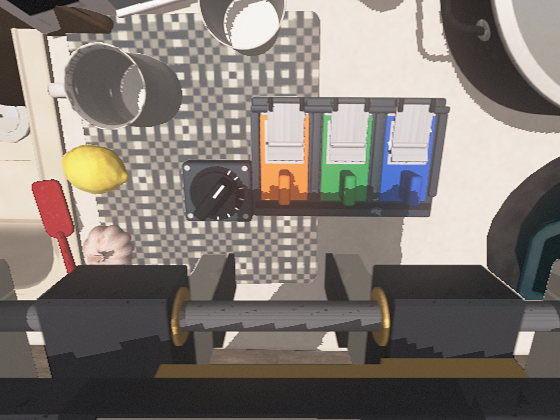

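Wrist view: all three plates sit level under their clips, rear edges at row ~204. The knob is at (213,191), bar open.

Emit:
apply_moves([
  [[-0.6, 0.007, 0.0526, 0, 0.0402], [-0.6, 0.007, 0.0526, 0, 0.0402], [-0.6, 0.007, 0.0526, 0, 0.0402], [-0.6, 0.007, 0.0526, 0, 0.0402], [-0.6, 0.007, 0.0526, 0, 0.0402], [-0.6, 0.007, 0.0526, 0, 0.0402], [-0.6, 0.007, 0.0526, 0, 0.0402], [-0.6, 0, 0, 0, 0], [-0.6, 0, 0, 0, 0]],
], force=15)

```text
t: 34.5
eef_pos: [0.5932, 0.2949, 0.2492]
ee_rot: [3.142, 0.001, 0.635]
force: [0.2, -0.5, -0.7]
width: 0.0697
gripper_force: 0.0
```

Emit:
apply_moves([
  [[-0.6, 0.002, 0.002, -0.2, 0], [-0.6, 0, 0, -0.2, 0], [-0.6, 0, 0, -0.2, 0], [-0.6, 0, 0, -0.15, 0], [-0.6, 0, 0, -0.1, 0], [-0.6, 0, 0, -0.08, 0], [-0.6, 0, 0, 0, 0], [0.4, 0, 0, 0, 0], [0.4, 0, 0, 0, 0], [0.4, 0, 0, 0, 0], [0.4, 0, 0, 0, 0]],
])

```text
t: 35.6
eef_pos: [0.5946, 0.2955, 0.0654]
ee_rot: [3.141, -0.002, 0.638]
force: [0.7, -0.2, 2.0]
width: 0.0457
gripper_force: 15.0
```

Emit:
apply_moves([
  [[0.4, 0, 0, 0, -0.04], [0.4, 0, 0, 0, -0.04], [0.4, 0, 0, 0, -0.04], [0.4, 0, 0, 0, -0.04], [0.4, 0, 0, 0, -0.04], [0.4, 0, 0, 0, -0.04], [0.4, 0, 0, 0, -0.04], [0.4, 0, 0, 0, -0.04], [0.4, 0, 0, 0, -0.04], [0.4, 0, 0, 0, 0]],
])

```text
t: 36.6
eef_pos: [0.5947, 0.2952, 0.0654]
ee_rot: [-3.141, -0.001, -0.495]
force: [1.7, -5.0, 5.9]
width: 0.0454
gripper_force: 15.0
```

Emit:
apply_moves([
  [[-0.6, 0, 0, 0, 0], [-0.6, 0, 0, 0, 0], [-0.6, 0, 0, 0, 0], [-0.6, 0, 0, 0.15, 0], [-0.4, 0, 0, 0.15, 0]],
])

```text
t: 37.1
eef_pos: [0.5931, 0.2954, 0.1235]
ee_rot: [3.139, 0.001, -0.491]
force: [0.8, 0.7, -0.3]
width: 0.066
gripper_force: 0.0
```

Now rotate +90° to grip across the thickness.

Emit:
apply_moves([
  [[-0.3, 0, 0, 0, 0.0455], [-0.3, 0, 0, 0, 0.0455], [-0.3, 0, 0, 0, 0.0455], [-0.3, 0, 0, 0, 0.0455], [-0.3, 0, 0, 0, 0.0455], [-0.3, 0, 0, 0, 0.0455], [-0.3, 0, 0, 0, 0.0455], [-0.3, 0, 0, 0, 0.0455], [-0.3, 0, 0, 0, 0.0455], [-0.3, 0, 0, 0, 0.0455], [-0.3, 0, 0, 0, 0.0455], [-0.3, 0, 0, 0, 0]],
], force=55)

```text
t: 38.3
eef_pos: [0.5936, 0.2958, 0.1239]
ee_rot: [-3.141, 0.0, 1.083]
force: [0.7, 1.4, 0.5]
width: 0.057
gripper_force: 0.0
```

Emit:
apply_moves([
  [[-0.3, 0, 0, -0.15, 0], [-0.3, 0, 0, -0.1, 0], [-0.3, 0, 0, -0.05, 0], [-0.3, 0, 0, 0, 0], [1, 0, 0, 0, 0], [1, 0, 0, 0, 0], [1, 0, 0, 0, 0], [1, 0, 0, 0, 0], [1, 0, 0, 0, 0], [1, 0, 0, 0, 0]],
])

```text
t: 39.3
eef_pos: [0.594, 0.2956, 0.0644]
ee_rot: [3.141, -0.0, 1.08]
force: [9.8, -5.8, 0.5]
width: 0.0146
gripper_force: 6.6
```

Emit:
apply_moves([
  [[1, 0, 0, 0, -0.04], [1, 0, 0, 0, -0.04], [1, 0, 0, 0, -0.04], [1, 0, 0, 0, -0.04], [1, 0, 0, 0, -0.04], [1, 0, 0, 0, -0.04], [1, 0, 0, 0, -0.03], [1, 0, 0, 0, -0.03], [1, 0, 0, 0, -0.03], [1, 0, 0, 0, -0.03], [1, 0, 0, 0, -0.03], [1, 0, 0, 0, 0]],
])

```text
t: 40.5
eef_pos: [0.5945, 0.2953, 0.0644]
ee_rot: [3.142, -0.001, -0.147]
force: [3.3, -2.8, 0.9]
width: 0.0135
gripper_force: 55.0
```

Emit:
apply_moves([
  [[-0.3, 0, 0, 0, 0], [-0.3, 0, 0, 0, 0], [-0.3, 0, 0, 0, 0], [-0.3, 0, 0, 0, 0], [-0.3, 0, 0, 0.15, 0], [-0.3, 0, 0, 0.2, 0], [-0.3, 0, 0, 0.2, 0], [-0.3, 0, 0, 0.2, 0], [-0.3, 0, 0, 0.2, 0], [-0.3, 0, 0, 0, 0], [-0.3, 0, 0, 0, 0]],
])

```text
t: 41.6
eef_pos: [0.594, 0.296, 0.2555]
ee_rot: [-3.139, -0.001, -0.145]
force: [-0.3, 0.1, -0.9]
width: 0.0569
gripper_force: 0.0
```

Run:
```python
from h import *
f=grab('wrist'); cv2.imwrite('pics/end.png',cv2.resize(f['image'][60:250,150:540],None,fx=2,fy=2,interpolation=cv2.INTER_CUBIC))
```

```text
(no output)
```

View pics/end.png

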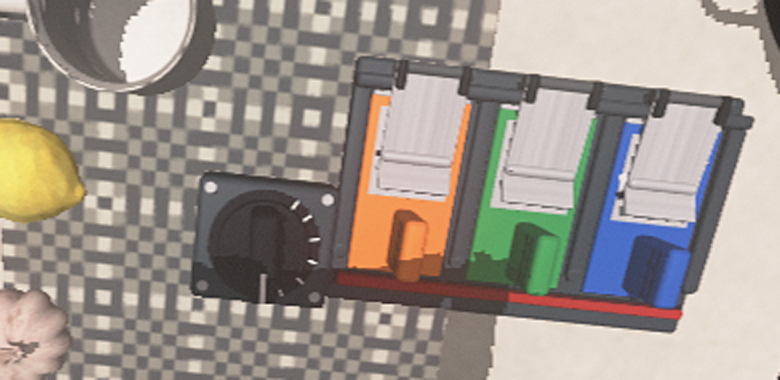

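The red bar stands behind all three plates, the knob pointer at (262,288) is back near 0, and all plates are in place under their clips.

```bash
python3 -c "
from station import arm
print(arm.job_done())"
```

```text
the job is handed in; nothing more can be done
None
```

I handed the job in at about 42 s: orange, green and blue plates are home under the clips of bays 1, 2 and 3, the red bar is back up and the knob near 0 in the last picture, but no verdict came back.

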